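Hang the probe on its reading station by way of the sloping stand

ROBOT

A 6-joint arm with a two-finger parallel gripper is mounted at the origin on the work surface. World frame = base frame: x ahead of the robot, y to its left, z up, the work surface at z = 0. Lengths are in m, angles in rad, forces in N, time in s.
With the tool pointing down it reaches from about 0.35 to 0.925 m from the base axis. Payload 6.4 kg.
Tool frame: the origin (TCP) lies midway between the tips of the shut fingers; the grasp point (between the pads) lies 19 mm behind it; x points along the fingers, y is the direction in which the jaws open and shut, and the axes are right-handed (so a half turn about x gives the same grasp; the last joint's range is limited). The gripper opens to 94 mm and grips with 3 to 60 N. Pads are 16 mm wide; open, the fingers measure 119 mm over their backs; the gripper's body (75 mm by 177 mm) begins 78 mm behind the grasp point.
Start: joints at [-1.493, 0.245, 1.558, -0, 1.339, -0.174], TCP at [0.162, -0.63, 0.205] pointing down, gripper open.
Joint ranges: [-3.13, 3.13], [-1.02, 2.26], [0.13, 2.54], [-0.95, 4.09], [0.21, 2.88], [-2.74, 2.74]. Speed limits (rad/s): [2.57, 2.57, 3.14, 3.14, 3.14, 3.14].

INTERFACE

Orientations are given as a unit quaternion [w, x, y, z].
In Python, from workcell import readout, viewer, order gives the robot as it stands.
- The arm moves only by the tool servo_tool, never from a script. Its argument "series" is a list of rows, each a list of 5 numbers: the opening, from 0 (shut) to 1 (fully open), then the shift along the tool's x, y, z normalised to -1 to 1, where 1 is 0.8 m, then the turn about the tool's x normalised to -1 to 1, where 1 is 90 degrees. A call has exactly 8 rows; each row shifts and turns the commanded pose from where the row before left it, along the tool's axes as they then stand; what a row does not reach is not made up. A row lasts 1/10 s, in which the tool goes at most 50 mm and 8.59 degrees, less where a joint would pass 70% of its speed; a pose out of reach is approached as far as the arm can. A call with a number of a shift or a turn outside -1 to 1 is refused whole. A call with a gripper value outside its range is refused whole. The fingers move at their own pace and stop on an object; the grip force is fixed at half the most. Time passes only in rows, so rows that do not move let the fingers close, or fill a call up. It gives the time, the measured TCP pose, the force and the opening at its end, in the units of the state.
- readout.get_obs(): the state, without advancing time (a new reading comes with each control period).
- viewer.read_camera(name): name is "scene" or "side" or "wrist"; returns a dict with "img" (420x560x3 uint8, red, green, blue), "mtx" (3x3 intrinsics, pixels), "rvec" (rotation vector, rad) and "tvec" (3), from world to camera coordinates, as OpenCV has them. Camera axes: x right, y down, z forward; pixel columns grow to the right and rows downward; lengths in m; the calibration is good to about 2 mm. A picture is of the moment at which its call begins. There is no depth.
- order.close_job(): hands the job in, once; it reports no verdict.
The state is a dict: "time_s": time; "qpos": joint angles; "joint_velocities": joint speeds; "tau": joint torques, N m; "position": TCP position; "orientation": TCP orientation; "wrist_force": force on the tool from outside, world axes, zero at the start; "ft_torque": the same for the moment, N m; "gripper_width": opening from 0.0 (shut) to 1.0 (fully open).
Only numpy, scipy, OpenCV 4.12 (cv2) and the standard library are available. Lean on these libraries where they do the work, as an engineer would, in place of code of your own. Each camera call takes 0.05 s, during which the arm holds its last target. There are 200 camera calls.

TASK

Pick up the hand-held probe that lies on the bench and park it in the sloping stand, steel rod down the groove and handle up, and let go. Take it again there with a new grip and hang it upright by its collar, rod down, in the fork on the front of the reading station, and turn the station's number wheel until the 4 stands whole in the window. Leave the sample jar and the two bottles standing where they are.

Things in the scene. Friction and masses are not known exactly. Their poses are not given: they have to be found in the camera images.
- probe: Hand-held probe, 172 mm long, about 180 g (varies by a third). Origin on its long axis at the collar's underside (face towards the rod); +x along the axis to the handle's end, y across the collar, +z out of the display face. x 0 to 10 mm: grey collar 46 wide (y), 30 thick (z). Centre of mass near x = 11 mm. Starts lying display up, axis 15 mm above the bench, rod end roughly towards the robot.
- probe_handle (a point): Middle of the free part of the probe's handle, on its axis, 48 mm from the origin towards +x. The white straight-sided handle runs from x = 10 to 90 mm, 28 mm wide in y (the sides to grip) and 30 mm thick in z.
- probe_tip (a point): End of the probe's steel rod, at x = -82 mm. The rod is round, 16 mm in diameter from x = 0 to -70 mm, then 10 mm.
- stand: Fixed sloping parking stand on a black base 150 x 90 x 8 mm; origin under the base's centre, z up, +x the horizontal direction in which its groove climbs, at 45 degrees. The parked probe's handle points up the slope, display away from the slope; beyond the first 30 mm above the walls' ends it is free on all sides.
- stand_seat (a point): Point 82 mm above the bench, over the stand's origin, where the probe's origin is when parked: on the axis of a parked rod, at the groove walls' upper ends. The collar's underside rests on those two ends. For 30 mm up the slope from here a rest 22 mm wide lies 15.3 mm below the axis, square to the slope, under collar and handle.
- stand_groove (a point): Middle of the groove on the axis of a parked rod, 30 mm down the slope from the seat. The groove is 60 mm long, 24 mm wide between walls 12 mm thick, open above and at both ends. Square to the slope, its floor lies 8.7 mm below the axis and the walls' tops 6 mm above it.
- station: White fixed station 120 mm high, L-shaped from above: main housing x -75 to 75, y -20 to 130 mm, and a set-back wing x -5 to 75, y -130 to -15 mm with a two-pronged steel fork on its front. Origin under x = y = 0, front faces -x (roughly the robot). On the main housing a cover 140 (x) x 130 (y) mm, top 131 mm above the bench, 70 mm beside the fork's centre line, hides the wheel's disc.
- station_fork (a point): Middle of the fork at the prongs' flat tops, 125 mm above the bench, at station (-38, -80) mm. Prongs run along the station's x, from 27 mm in front of this point to a plate 28 mm behind it, 14 mm wide, 12 mm thick, 24 mm gap, open in front and above. A hung probe's collar rests on both prongs, rod down in the gap, its origin about here.
- number_wheel (a joint): Wheel angle in rad; grows clockwise seen from above. Number n (0 to 7) is centred in the window at n x 0.785, so 4 at 3.142. Light friction (0.06 N m); stays where left; range 0 to 5.6. Starts at 1.65 to 2.45 (2 or 3, or between them), short of 4.
- wheel_grip (a point): On the wheel's vertical axis, mid-height of its black bar grip, 150 mm above the bench, at station (0, 55) mm. The bar is 66 mm long, 14 mm thick, 28 mm high (136 to 164 mm above the bench), free on all sides. At wheel angles 0 and 3.142 it lies along the station's y; it turns with the wheel.
- station_window (a point): Middle of the window in the cover, 28 mm wide (y) and 30 mm long (x), on the robot's side of the wheel's grip. The numbers are black, 22 mm high and 14 mm wide, on a white disc, upright to a reader at the robot.
- sample_jar: Open glass sample jar, 56 mm across, 55 mm high, upright; origin under its centre. Stands in front of the station; leave alone.
- reagent_bottle: Amber bottle, 52 mm across, 115 mm high, upright; origin under its centre. Leave alone.
- water_bottle: Clear bottle, 64 mm across, 210 mm high, upright; origin under its centre. Leave alone.
Mind the look-alikes: they are no part of the job. What is shaped like the stand but red is not meant.

How it is judged:
On the way:
1. the probe is parked in the sloping stand, rod in the groove and handle up, and the gripper has let go (distance between probe and stand_seat below 0.015 m and angle between probe's own x axis and vertical between 0.6 and 0.97 rad and contact force between probe and stand above 0.2 N and contact force between the fingers and probe below 0.1 N and linear speed of probe below 0.03 m/s), for 0.2 s.
At the end, for the whole second after the job is handed in: The probe hangs let go, still and upright (0.15 rad), handle up, collar on both prongs of the fork (origin within 25 mm level and 6 mm in height of the fork point); the wheel is within 0.16 rad of 4 (3.142); the jar and both bottles have not fallen or moved over 40 mm (horizontal distance between probe and station_fork below 0.025 m and z of probe in the frame of station_fork between -0.006 and 0.006 m and angle between probe's own x axis and vertical below 0.15 rad and contact force between probe and station above 0.3 N and linear speed of probe below 0.03 m/s and value of joint number_wheel between 2.982 and 3.302 rad); the robot touches nothing.
It fails at once if the sample jar or a bottle is knocked over or shoved more than 40 mm (distance of any of sample_jar, reagent_bottle, water_bottle from where it was at the start of the episode above 0.04 m or angle between any of sample_jar, reagent_bottle, water_bottle's own z axis and vertical above 0.6 rad).
It also fails if it takes over 72 s, if anything falls off the work surface, if the arm or the gripper's body presses on something with over 40 N, if the wrist force passes 120 N, or if a joint passes its speed limit or range.

## Working session

There is one attempt and no reset: what is moved stays moved. The work goes in short steps, Python scripts to look and compute and a tool call to move; the robot and the scene stay as the last step left them, time stands still between calls to the robot, and variables do not carry over. Pictures are saved under pics/ and viewed, on a budget of 10 in all, crops included, one or two more only if the job needs it, and the job is handed in when it is done.

Besides the shell and the picture viewer there is one more tool, called by a JSON object that holds its "fn" and its "kwargs". servo_tool: Moves the arm, as the interface text tells. Scaled input: -1 to 1 covers 0.8 m each way for a shift and 90 degrees each way for a turn. Its arguments: {"type":"object","properties":{"series":{"type":"array","items":{"type":"array","items":{"type":"number"}}}},"required":["series"]}

```bash
mkdir -p pics; ls; cat > h.py <<'E'
import numpy as np, cv2
from workcell import readout, viewer, order
from scipy.spatial.transform import Rotation as R
def cam(n):
    c=viewer.read_camera(n); c['R']=cv2.Rodrigues(np.array(c['rvec'],float))[0]; c['t']=np.array(c['tvec'],float).ravel(); c['K']=np.array(c['mtx'],float); return c
def ray(c,u,v):
    d=c['R'].T@np.linalg.solve(c['K'],[u,v,1.]); return -c['R'].T@c['t'],d
def onz(c,u,v,z):
    o,d=ray(c,u,v); return o+d*(z-o[2])/d[2]
def proj(c,p):
    q=c['K']@(c['R']@np.asarray(p,float)+c['t']); return q[:2]/q[2]
def tri(obs):
    A=0;b=0
    for c,u,v in obs:
        o,d=ray(c,u,v); d/=np.linalg.norm(d); M=np.eye(3)-np.outer(d,d); A=A+M; b=b+M@o
    return np.linalg.solve(A,b)
def tool():
    s=readout.get_obs(); q=s['orientation']; return np.array(s['position']),R.from_quat([q[1],q[2],q[3],q[0]]).as_matrix(),s
def save(n,im): cv2.imwrite('pics/'+n,cv2.cvtColor(im,cv2.COLOR_RGB2BGR))
E
python3 - <<'E'
from h import *
import pickle
p,T,s=tool(); print(p,T.round(3),s)
cs={n:cam(n) for n in ['scene','side','wrist']}
pickle.dump(cs,open('c0.pkl','wb'))
for n,c in cs.items(): print(n,(-c['R'].T@c['t']).round(3),c['R'][2].round(2)); save(n+'0.png',c['img'])
E
```

```text
pics
[ 0.16189047 -0.6289118   0.20437345] [[-0.     0.249 -0.968]
 [ 0.002 -0.968 -0.249]
 [-1.    -0.002 -0.   ]] {'time_s': 0.0, 'qpos': array([-1.49310491e+00,  2.45790095e-01,  1.55899027e+00, -3.58807461e-05,
        1.33866550e+00, -1.74093115e-01]), 'joint_velocities': array([-0.0010869 ,  0.00029315, -0.00083895, -0.00058965, -0.00185406,
       -0.00133096]), 'tau': array([ 5.18072284e-05, -4.15839136e+01, -3.14598155e+01,  6.85005658e-02,
        3.31294409e-02, -1.38426476e-04]), 'position': array([ 0.16189047, -0.6289118 ,  0.20437345]), 'orientation': array([ 0.08813215,  0.70152933,  0.08944223, -0.70149085]), 'wrist_force': array([-0.38729017, -0.04229261,  0.08089631]), 'ft_torque': array([-0.02680649,  0.02856139, -0.06378889]), 'gripper_width': 0.999317879701781}
scene [ 1.141 -0.679  1.187] [-0.49  0.48 -0.73]
side [0.26  1.154 1.32 ] [ 0.12 -0.68 -0.73]
wrist [ 0.239 -0.609  0.385] [-0.27 -0.07 -0.96]
```

View pics/scene0.png

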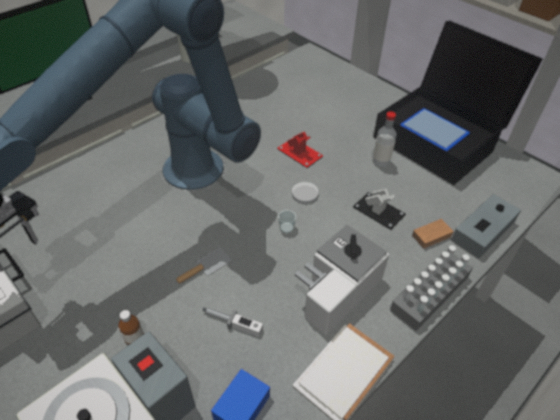

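View pics/side0.png

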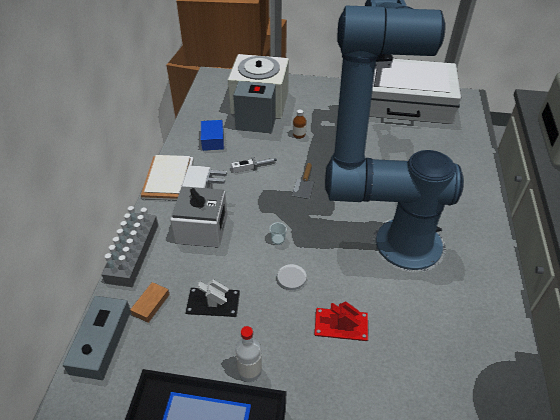

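The scene view shows the probe at about (235,320), the stand at (380,208), the station at (345,275) with the fork at (310,275), and the red decoy at (300,148). In the side view the probe is at (253,164), the stand at (213,300) and the station at (203,205).

```bash
python3 - <<'E'
from h import *
import pickle
cs=pickle.load(open('c0.pkl','rb'))
def crop(n,x,y,w=66,h=75,f=4): return cv2.resize(cs[n]['img'][y:y+h,x:x+w],None,fx=f,fy=f,interpolation=cv2.INTER_CUBIC)
a=np.hstack([crop('scene',200,300),crop('scene',350,180),crop('side',225,130)])
b=np.hstack([crop('scene',290,225,100,75),crop('side',165,155,98,75)])
c=np.vstack([a,b[:,:792]]); save('m1.png',c)
# scene colours: boards
for n,u,v,z in [('scene',380,210,.008),('side',213,301,.008),('scene',286,232,0),('side',279,244,0),('side',299,138,0),('side',248,376,0),('scene',383,160,0),('scene',128,335,0),('scene',235,320,.015),('side',253,164,.015)]: print(n,u,v,onz(cs[n],u,v,z).round(3))
E
```

```text
scene 380 210 [0.584 0.321 0.008]
side 213 301 [0.577 0.322 0.008]
scene 286 232 [0.438 0.036 0.   ]
side 279 244 [ 0.417  0.068 -0.   ]
side 299 138 [ 0.42  -0.489  0.   ]
side 248 376 [0.431 0.534 0.   ]
scene 383 160 [0.432 0.532 0.   ]
scene 128 335 [ 0.41  -0.518  0.   ]
scene 235 320 [ 0.576 -0.287  0.015]
side 253 164 [ 0.57  -0.29   0.015]
```

View pics/m1.png

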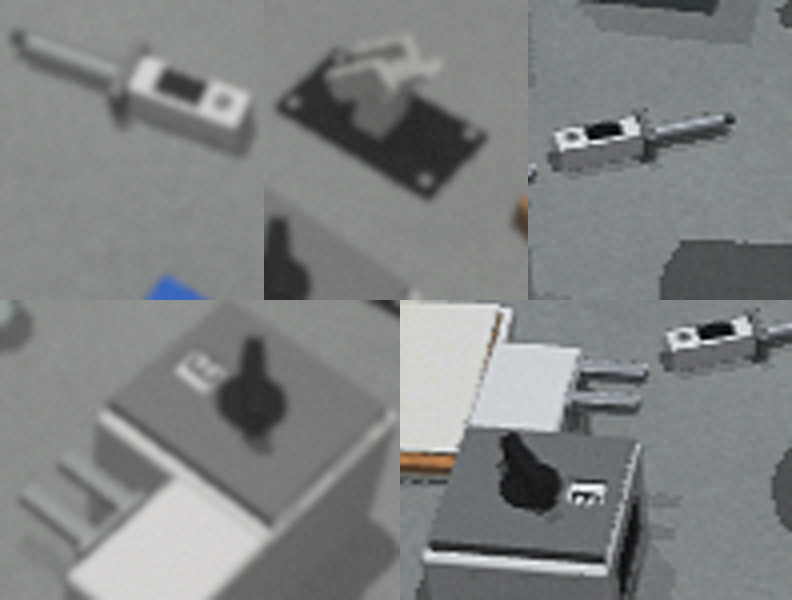

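The probe is at left in the top row (tip at scene (204.5,309.5), side (275.7,159.5)). The station's window shows about a 3 and its two prongs are clear. The stand's climb direction is still uncertain.

```bash
python3 - <<'E'
from h import *
import pickle
cs=pickle.load(open('c0.pkl','rb')); sc,sd=cs['scene'],cs['side']
f=lambda x0,y0,ox,oy,pts:[((x-ox+.5)/4-.5+x0,(y-oy+.5)/4-.5+y0) for x,y in pts]
def pr(t,c,z,pts): 
    q=np.array([onz(c,u,v,z) for u,v in pts]); print(t,q[:,:2].round(3).tolist(),'mean',q.mean(0).round(3))
pr('tip sc',sc,.015,f(200,300,0,0,[(18,38)]));pr('tip sd',sd,.015,f(225,130,528,0,[(731,118)]))
pr('handle sc',sc,.03,f(200,300,0,0,[(140,55),(252,93),(240,130),(130,92)]))
pr('handle sd',sd,.03,f(225,130,528,0,[(553,134),(637,114),(645,132),(558,152)]))
pr('base sc',sc,.008,f(350,180,264,0,[(278,105),(335,45),(485,140),(428,198)]))
pr('cover sd',sd,.131,f(165,155,400,300,[(472,430),(643,440),(605,552),(428,547)]))
pr('cover sc',sc,.131,f(290,225,0,300,[(213,306),(393,408),(273,522),(108,408)]))
pr('prongs sd',sd,.125,f(165,155,400,300,[(578,368),(646,370),(570,400),(638,404)]))
g=lambda n,x,y,w,h,f:cv2.resize(cs[n]['img'][y:y+h,x:x+w],None,fx=f,fy=f,interpolation=cv2.INTER_CUBIC)
save('m2.png',np.hstack([g('side',180,275,66,50,6),g('scene',348,180,66,50,6)]))
E
```

```text
tip sc [[0.493, -0.327]] mean [ 0.493 -0.327  0.015]
tip sd [[0.491, -0.331]] mean [ 0.491 -0.331  0.015]
handle sc [[0.567, -0.28], [0.639, -0.245], [0.654, -0.269], [0.584, -0.303]] mean [ 0.611 -0.274  0.03 ]
handle sd [[0.649, -0.266], [0.577, -0.306], [0.565, -0.282], [0.639, -0.242]] mean [ 0.607 -0.274  0.03 ]
base sc [[0.512, 0.271], [0.5, 0.36], [0.652, 0.365], [0.659, 0.281]] mean [0.581 0.319 0.008]
cover sd [[0.75, -0.015], [0.608, -0.025], [0.61, 0.101], [0.748, 0.117]] mean [0.679 0.045 0.131]
cover sc [[0.61, 0.09], [0.754, 0.111], [0.759, -0.02], [0.622, -0.031]] mean [0.686 0.038 0.131]
prongs sd [[0.684, -0.108], [0.626, -0.114], [0.681, -0.068], [0.624, -0.072]] mean [ 0.654 -0.091  0.125]
```

View pics/m2.png

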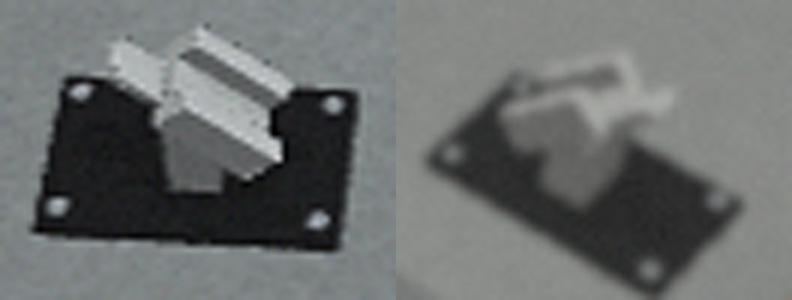

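The stand's groove descends to the right in the side view (towards the robot), so it climbs along about +x of the world, with a yaw of about 3°. Now I move above the probe.

{"fn": "servo_tool", "kwargs": {"series": [[1, 0, -0.024, -0.054, 0], [1, 0, -0.024, -0.054, 0], [1, 0, -0.024, -0.054, 0], [1, 0, -0.024, -0.054, 0], [1, 0, -0.024, -0.054, 0], [1, 0, -0.024, -0.054, 0], [1, 0, -0.024, -0.054, 0], [1, 0, -0.024, -0.054, 0]]}}

```text
time_s: 0.95
position: [0.4596, -0.393, 0.2053]
orientation: [-0.089, -0.701, -0.089, 0.702]
wrist_force: [0.5, -0.8, 0.3]
gripper_width: 0.997
```

{"fn": "servo_tool", "kwargs": {"series": [[1, 0, -0.024, -0.054, 0], [1, 0, -0.024, -0.054, 0], [1, 0, -0.024, -0.054, 0], [1, 0, -0.024, -0.054, 0], [1, 0, 0, 0, -0.06], [1, 0, 0, 0, -0.058], [1, 0, 0, 0, 0], [1, 0, 0, 0, 0]]}}

```text
time_s: 1.75
position: [0.6064, -0.2772, 0.2051]
orientation: [-0.152, -0.69, -0.153, 0.691]
wrist_force: [0.5, -0.4, -0.7]
gripper_width: 1.003
```

```bash
python3 - <<'E'
from h import *
p,T,s=tool(); print(p.round(4),T.round(3).tolist(),s['qpos'].round(2))
c=cam('wrist'); save('w1.png',c['img'])
import pickle; pickle.dump(c,open('w1.pkl','wb'))
e=np.array([.91,.42,0])
for x in(-82,0,90): print(x,proj(c,np.array([.607,-.275,.015])+e*(x-48)/1000).round(0))
E
```

```text
[ 0.6064 -0.2772  0.2051] [[-0.0, 0.422, -0.907], [0.0, -0.907, -0.422], [-1.0, -0.0, 0.0]] [-0.6   0.28  1.51  0.    1.35  0.54]
-82 [275. 278.]
0 [275. 223.]
90 [275. 156.]
```

View pics/w1.png

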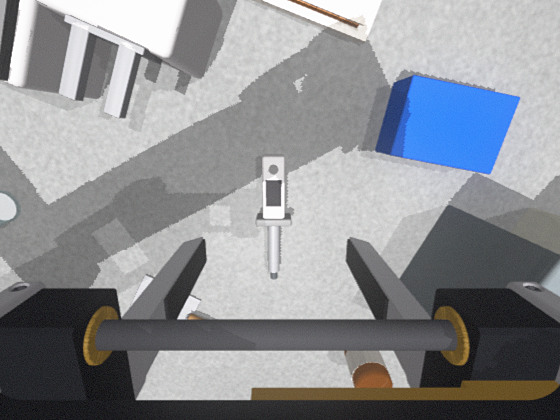

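The wrist view shows the probe axis vertical at u≈274, with the tip at v=278 and the handle end at v=156. This matches the prediction. I descend and grip at x≈60 mm.

{"fn": "servo_tool", "kwargs": {"series": [[1, 0.05, -0.002, -0.017, 0], [1, 0.05, 0, 0, 0], [1, 0.05, 0, 0, 0], [1, 0.05, 0, 0, 0], [1, 0.049, 0, 0, 0], [0, 0, 0, 0, 0], [0, 0, 0, 0, 0], [0, 0, 0, 0, 0]]}}

```text
time_s: 2.6
position: [0.6184, -0.2704, 0.0068]
orientation: [0.153, 0.691, 0.153, -0.69]
wrist_force: [0.0, 1.4, 0.3]
gripper_width: 0.781
```

{"fn": "servo_tool", "kwargs": {"series": [[0, 0, 0, 0, 0], [0, 0, 0, 0, 0], [0, 0, 0, 0, 0], [0, -0.05, 0, 0, 0], [0, -0.06, 0, 0, 0], [0, -0.06, 0, 0, 0], [0, -0.06, 0, 0, 0], [0, -0.05, 0, 0, 0]]}}

```text
time_s: 3.4
position: [0.6186, -0.2702, 0.2338]
orientation: [0.154, 0.691, 0.153, -0.69]
wrist_force: [-0.1, 0.1, 0.6]
gripper_width: 0.1
```

```bash
python3 - <<'E'
from h import *
p,T,s=tool(); print(p.round(4),s['gripper_width'],s['wrist_force'])
a=[cam(n)for n in('scene','side','wrist')]
q=[proj(c,p).astype(int) for c in a]
print(q)
save('v2.png',np.hstack([cv2.resize(c['img'][max(0,v-60):v+60,max(0,u-45):u+45],(270,360),interpolation=cv2.INTER_CUBIC) for c,(u,v) in list(zip(a,q))[:2]]+[cv2.resize(a[2]['img'][120:400,150:400],(260,360))]))
E
```

```text
[ 0.6186 -0.2702  0.2338] 0.09968250451011136 [-0.08424458  0.07991451  0.60550129]
[array([247, 278]), array([236, 118]), array([272, 248])]
```

View pics/v2.png

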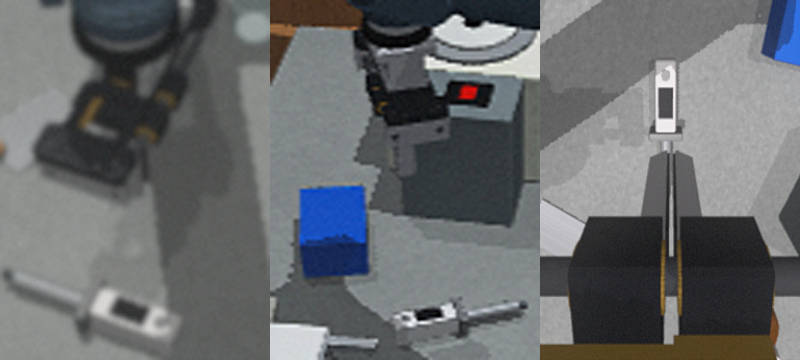

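The fingers had not shut by the time I lifted, so the probe stayed on the bench. It looks unmoved, still at u≈272 in the wrist view. I retry with more closing time.

{"fn": "servo_tool", "kwargs": {"series": [[0.55, 0, 0, 0, 0], [0.55, 0, 0, 0, 0], [0.55, 0, 0, 0, 0], [0.55, 0.045, 0, 0, 0], [0.55, 0.06, 0, 0, 0], [0.55, 0.06, 0, 0, 0], [0.55, 0.06, 0, 0, 0], [0.55, 0, 0, 0, 0]]}}

```text
time_s: 4.35
position: [0.6122, -0.2662, 0.0407]
orientation: [-0.149, -0.686, -0.158, 0.695]
wrist_force: [-0.5, 1.4, -0.9]
gripper_width: 0.549
```

{"fn": "servo_tool", "kwargs": {"series": [[0.55, 0.06, 0, 0, 0], [0.3, 0, 0, 0, 0], [0, 0, 0, 0, 0], [0, 0, 0, 0, 0], [0, 0, 0, 0, 0], [0, 0, 0, 0, 0], [0, 0, 0, 0, 0], [0, 0, 0, 0, 0]]}}

```text
time_s: 5.15
position: [0.619, -0.2703, 0.004]
orientation: [0.154, 0.691, 0.153, -0.69]
wrist_force: [-1.0, 0.6, 6.1]
gripper_width: 0.3
```

{"fn": "servo_tool", "kwargs": {"series": [[0, -0.02, 0, 0, 0], [0, -0.04, 0, 0, 0], [0, -0.05, 0, 0, 0], [0, -0.05, 0, 0, 0], [0, -0.05, 0, 0, 0], [0, -0.04, 0, 0, 0], [0, 0, 0, 0, 0], [0, 0, 0, 0, 0]]}}

```text
time_s: 5.95
position: [0.618, -0.2699, 0.2023]
orientation: [0.153, 0.69, 0.153, -0.69]
wrist_force: [0.9, 0.2, -2.8]
gripper_width: 0.299
```

```bash
cat > see.py <<'E'
from h import *
import sys
p,T,s=tool(); print(p.round(4),s['gripper_width'],s['wrist_force'].round(2),s['time_s'])
a=[cam(n)for n in('scene','side','wrist')]
q=[proj(c,p).astype(int) for c in a]; print(q)
import pickle; pickle.dump(a,open('last.pkl','wb'))
def cr(c,u,v): return cv2.resize(c['img'][max(0,v-50):v+50,max(0,u-35):u+35],(252,360),interpolation=cv2.INTER_CUBIC)
save(sys.argv[1],np.hstack([cr(a[0],*q[0]),cr(a[1],*q[1]),cv2.resize(a[2]['img'][120:400,150:400],(290,360))]))
E
python3 see.py v3.png
```

```text
[ 0.618  -0.2699  0.2023] 0.2990765322968724 [ 0.92  0.16 -2.76] 5.95
[array([247, 286]), array([236, 125]), array([278, 250])]
```

View pics/v3.png

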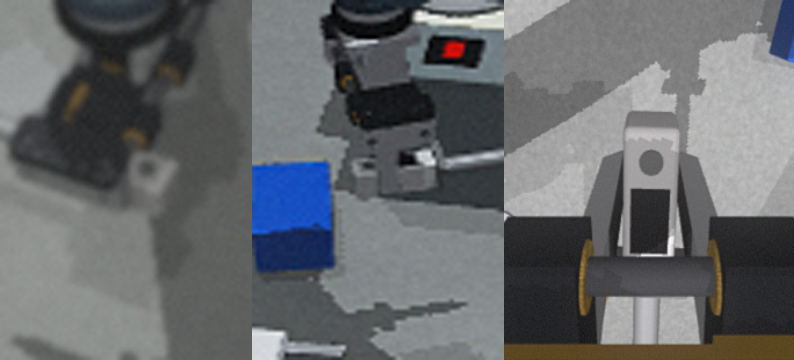

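The grip holds (width 0.299) and the probe stays level, with its rod pointing back to the right in the side view. The tool can only point down, so I will tilt the probe by lowering its handle end onto the station's cover edge. The first step is to move there.

{"fn": "servo_tool", "kwargs": {"series": [[0, 0, 0, 0, 0.078], [0, 0, 0, 0, 0.078], [0, 0, 0, 0, 0.078], [0, 0, -0.058, 0.002, 0], [0, 0, -0.058, 0.002, 0], [0, 0, -0.058, 0.002, 0], [0, 0, -0.058, 0.002, 0], [0, 0, -0.058, 0.002, 0]]}}

```text
time_s: 6.9
position: [0.5926, -0.0372, 0.2]
orientation: [-0.024, -0.705, -0.025, 0.708]
wrist_force: [0.5, 1.4, -2.4]
gripper_width: 0.296
```

{"fn": "servo_tool", "kwargs": {"series": [[0, 0, -0.056, 0.002, 0], [0, 0.01, 0, 0, 0], [0, 0.01, 0, 0, 0], [0, 0.01, 0, 0, 0], [0, 0, 0, 0, 0], [0, 0, 0, 0, 0], [0, 0, 0, 0, 0], [0, 0, 0, 0, 0]]}}

```text
time_s: 7.7
position: [0.5898, 0.0049, 0.1787]
orientation: [0.024, 0.707, 0.024, -0.706]
wrist_force: [-0.1, 0.9, -1.7]
gripper_width: 0.296
```

```bash
python3 - <<'E'
from h import *
p,T,s=tool(); print(p.round(4),T.round(3).tolist(),s['qpos'].round(2),s['wrist_force'].round(1))
c=cam('wrist');d=cam('side');e=cam('scene')
g=lambda c,x,y,w,h,W,H:cv2.resize(c['img'][y:y+h,x:x+w],(W,H),interpolation=cv2.INTER_CUBIC)
u,v=proj(d,p).astype(int)
save('v4.png',np.vstack([np.hstack([c['img'],g(d,u-40,v-70,80,140,240,420)]),g(d,160,250,100,75,800,180)*0])[:420])
print(u,v)
import pickle; pickle.dump((c,d,e),open('v4.pkl','wb'))
E
```

```text
[0.5898 0.0049 0.1787] [[0.001, 0.069, -0.998], [-0.0, -0.998, -0.069], [-1.0, 0.0, -0.001]] [-0.18  0.13  1.74  0.    1.27  1.32] [-0.1  0.9 -1.7]
228 185
```

View pics/v4.png

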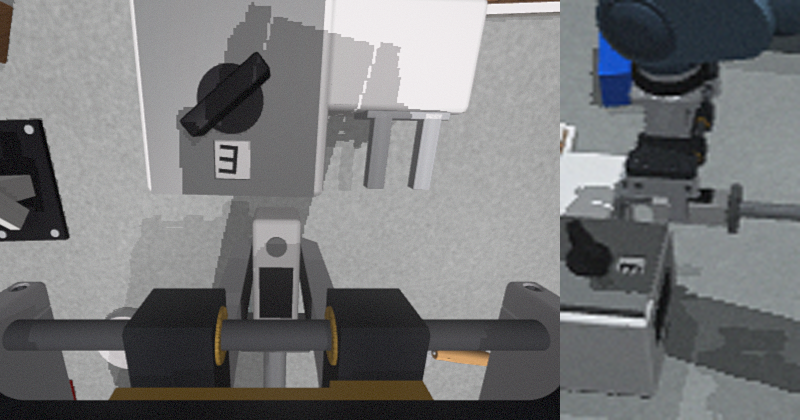

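This wrist view shows the cover's front edge at v≈194 (u 183–315) and the prong tips at (376,188) and (423,190). The wheel bar runs from (188,130) to (263,60), and a 3 is nearly centred in the window. The handle end is at v≈220, short of the cover edge.

```bash
python3 - <<'E'
from h import *
import pickle
c,d,e=pickle.load(open('v4.pkl','rb'))
for n,u,v,z in [('edge',183,193,.131),('edge',315,195,.131),('housing fl',150,190,.12),('tipL',376,188,.125),('tipR',423,190,.125),('rootL',383,113,.125),('rootR',432,114,.125),('barA',188,130,.164),('barB',263,60,.164),('bar mid',226,95,.164),('hend',276,220,.19),('num3 c',232,160,.125),('win c',232,160,.131),('standbase',8,122,.008),('standbase',47,120,.008),('standbase',67,238,.008)]: print(n,onz(c,u,v,z)[:2].round(4))
print([proj(c,q).round(0) for q in [(.59,.005,.18),(.59+.03,.005,.212)]])
E
```

```text
edge [0.6123 0.082 ]
edge [ 0.618  -0.0243]
housing fl [0.6102 0.1131]
tipL [ 0.626  -0.0747]
tipR [ 0.627  -0.1136]
rootL [ 0.6846 -0.0704]
rootR [ 0.6864 -0.1081]
barA [0.6629 0.0677]
barB [0.7075 0.0215]
bar mid [0.6859 0.0436]
hend [0.614 0.007]
num3 c [0.6407 0.0442]
win c [0.6415 0.0433]
standbase [0.6522 0.3214]
standbase [0.6576 0.2759]
standbase [0.5111 0.2714]
[array([277., 250.]), array([281., 222.])]
```

{"fn": "servo_tool", "kwargs": {"series": [[0, 0, 0, -0.006, 0], [0, 0.025, 0, 0, 0], [0, 0.025, 0, 0, 0], [0, 0.005, 0, 0, 0], [0, 0.004, 0, 0, 0], [0, 0.004, 0, 0, 0], [0, 0.004, 0, 0, 0], [0, 0.004, 0, 0, 0]]}}

```text
time_s: 8.65
position: [0.5957, 0.0058, 0.1263]
orientation: [0.025, 0.708, 0.025, -0.706]
wrist_force: [-9.3, 1.0, 16.6]
gripper_width: 0.298
```

```bash
python3 - <<'E'
from h import *
p,T,s=tool(); print(p.round(4),s['wrist_force'].round(1),s['gripper_width'])
c,d,e=cam('wrist'),cam('side'),cam('scene')
import pickle; pickle.dump((c,d,e),open('v5.pkl','wb'))
g=lambda c,x,y,w,h,W,H:cv2.resize(c['img'][y:y+h,x:x+w],(W,H),interpolation=cv2.INTER_CUBIC)
u,v=proj(d,p).astype(int)
save('v5.png',np.hstack([g(c,160,140,240,280,340,400),g(d,u-40,v-60,100,100,400,400)]))
E
```

```text
[0.5957 0.0058 0.1263] [-9.3  1.  16.6] 0.29832556984108993
```

View pics/v5.png

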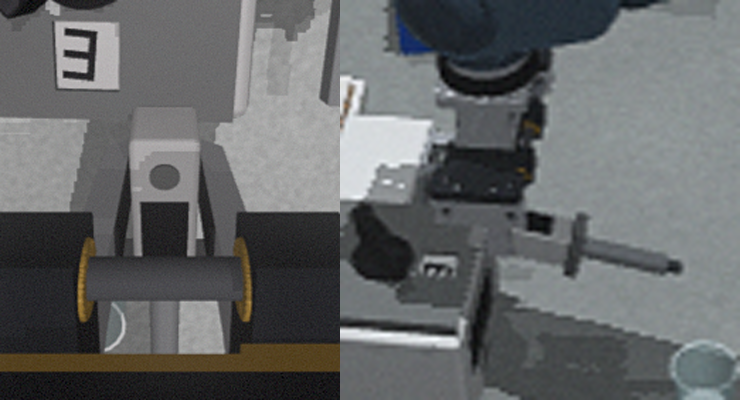

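The probe is tilting, with the tip now lower than the collar (side crop: collar (573,243), tip (675,267)). I continue down.

{"fn": "servo_tool", "kwargs": {"series": [[0, 0.003, 0, 0, 0], [0, 0.003, 0, 0, 0], [0, 0.003, 0, 0, 0], [0, 0, 0, 0, 0], [0, 0, 0, 0, 0], [0, 0, 0, 0, 0], [0, 0, 0, 0, 0], [0, 0, 0, 0, 0]]}}

```text
time_s: 9.6
position: [0.5968, 0.0059, 0.1193]
orientation: [0.025, 0.709, 0.025, -0.705]
wrist_force: [-6.5, 2.5, 15.7]
gripper_width: 0.296
```

```bash
cat > pitch.py <<'E'
from h import *
import pickle
# rod pitch from the side camera: grey pixels differ little, so use two frames' clicked or auto dark tip
def inplane(c,u,v,p,ydir):
    o,d=ray(c,u,v); return o+d*((p-o)@ydir)/(d@ydir)
E
python3 - <<'E'
from pitch import *
c,d,e=pickle.load(open('v5.pkl','rb'))
p0=np.array([.5957,.0058,.1263]); y=np.array([.069,-.998,0])
u,v=proj(d,p0).astype(int)
P=[inplane(d,u-40+(a-340)/4,v-60+b/4,p0,y) for a,b in [(573,243),(675,267)]]
print(P, np.degrees(np.arctan2(P[0][2]-P[1][2],P[0][0]-P[1][0])))
p,T,s=tool(); print(p.round(4),s['wrist_force'].round(1),s['gripper_width'])
d2=cam('side'); pickle.dump(d2,open('d2.pkl','wb'))
# difference against previous frame in the rod area
D=np.abs(d2['img'].astype(int)-d['img']).sum(2)>40
ys,xs=np.nonzero(D[v-40:v+60,u:u+80]); print(u,v,xs.min()+u,xs.max()+u,ys.min()+v-40,ys.max()+v-40)
# expected tip pixels for pitches, tip 143 mm from grip axis point
for a in(20,30,40,45,50,60):
    r=np.radians(a); ax=np.array([np.cos(r)*.998,np.cos(r)*.069,np.sin(r)]); n=np.array([-np.sin(r),0,np.cos(r)])
    g=p+[0,0,.019]; print(a,proj(d2,g-n*.008-ax*.143).round(1),proj(d2,g-n*.008-ax*.061).round(1))
E
```

```text
[array([0.53728838, 0.00176152, 0.13098033]), array([ 0.45548716, -0.00389407,  0.11057916])] 14.003850168694
[0.5968 0.0059 0.1193] [-6.5  2.5 15.7] 0.29648482679444954
227 197 227 300 157 256
20 [267.8 209.6] [244.  202.2]
30 [264.3 214. ] [242.4 204. ]
40 [259.8 217.7] [240.3 205.6]
45 [257.2 219.3] [239.1 206.2]
50 [254.4 220.7] [237.8 206.8]
60 [248.2 222.9] [235.  207.6]
```

```bash
cat >> pitch.py <<'E'
def scan(d,p,T,L=61,off=.008,z0=.019):
    """rod pitch: contrast along the rod line against lines 14 mm to both sides (side camera)"""
    im=cv2.cvtColor(d['img'],cv2.COLOR_RGB2GRAY).astype(np.float32); f=-T[:,2]; k=np.array([0,0,1.]); res=[]
    g=p+k*z0
    for a in range(0,100,3):
        r=np.radians(a); ax=f*np.cos(r)+k*np.sin(r); n=-f*np.sin(r)+k*np.cos(r)
        def m(o): 
            q=np.array([proj(d,g-n*(off-o)-ax*(L+s)/1000) for s in range(15,68,4)],np.float32)
            return cv2.remap(im,q[:,:1],q[:,1:],cv2.INTER_LINEAR).mean()
        res.append((a,round(m(0)-m(.014)),round(m(0)-m(-.014))))
    return res
E
python3 - <<'E'
from pitch import *
c,d,e=pickle.load(open('v5.pkl','rb')); d2=pickle.load(open('d2.pkl','rb'))
p,T,s=tool(); p0=np.array([.5957,.0058,.1263])
print(scan(d,p0,T)[:14]); print(scan(d2,p,T))
u,v=227,197
save('v6.png',cv2.resize(d2['img'][v-40:v+40,u-20:u+60],(480,480),interpolation=cv2.INTER_CUBIC))
E
```

```text
[(0, -10, 36), (3, -30, 28), (6, -43, 20), (9, -35, -35), (12, -25, -69), (15, -8, -50), (18, 52, -2), (21, 66, 2), (24, 31, 1), (27, 5, 1), (30, -3, -1), (33, -2, -3), (36, -2, -4), (39, 0, -3)]
[(0, 0, 18), (3, -1, 32), (6, -9, 40), (9, -26, 34), (12, -46, 13), (15, -42, -30), (18, -24, -67), (21, -6, -53), (24, 51, -1), (27, 71, 2), (30, 29, -1), (33, 3, -3), (36, -2, -3), (39, -4, -5), (42, -3, 4), (45, 2, 16), (48, 1, 20), (51, -7, 17), (54, -14, 16), (57, -14, 14), (60, -12, 18), (63, -12, 15), (66, -11, 16), (69, -13, 16), (72, -9, 12), (75, -12, 10), (78, -11, 11), (81, -15, 9), (84, -18, 12), (87, -14, 21), (90, -7, 38), (93, -9, 27), (96, -31, -35), (99, -50, -102)]
```

View pics/v6.png

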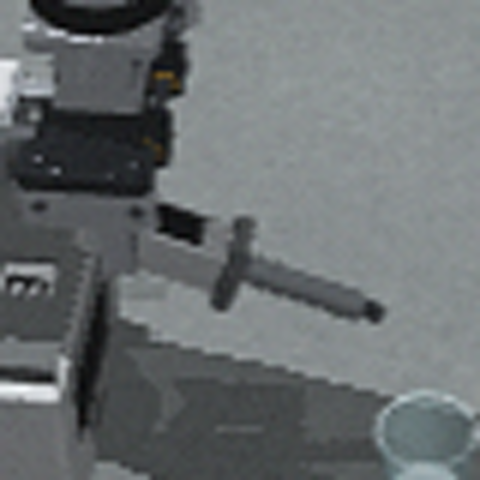

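The tilt is only about 20° and the probe is sliding in the pads. The lever at the cover edge is poor. I will instead hook the rod under the right-hand prong from the side and lift, which gives a lever of about 120 mm.

{"fn": "servo_tool", "kwargs": {"series": [[0, -0.05, 0, 0, 0], [0, -0.052, 0, 0, 0], [0, 0, 0.0572, -0.0165, 0], [0, 0, 0.0572, -0.0165, 0], [0, 0, 0.0572, -0.0165, 0], [0, 0, 0.0572, -0.0165, 0], [0, 0, 0.0572, -0.0165, 0], [0, 0, 0.0572, -0.0165, 0]]}}

```text
time_s: 10.45
position: [0.6931, -0.2645, 0.1964]
orientation: [0.025, 0.707, 0.025, -0.706]
wrist_force: [-0.0, 0.1, -2.6]
gripper_width: 0.298
```

{"fn": "servo_tool", "kwargs": {"series": [[0, 0, 0, 0, 0.093], [0, 0, 0, 0, 0.093], [0, 0, 0, 0, 0.093], [0, 0, 0, 0, 0.093], [0, 0, 0, 0, 0.093], [0, 0, 0, 0, 0.093], [0, 0, 0, 0, 0.093], [0, 0, 0, 0, 0.093]]}}

```text
time_s: 11.25
position: [0.6926, -0.2626, 0.1962]
orientation: [-0.371, 0.602, -0.371, -0.602]
wrist_force: [1.2, -0.5, -2.4]
gripper_width: 0.294
```

{"fn": "servo_tool", "kwargs": {"series": [[0, 0, 0, 0, 0.089], [0, 0.057, 0, 0, 0], [0, 0.057, 0, 0, 0], [0, 0, 0, 0, 0], [0, 0, 0, 0, 0], [0, 0, 0, 0, 0], [0, 0, 0, 0, 0], [0, 0, 0, 0, 0]]}}

```text
time_s: 12.05
position: [0.6936, -0.2633, 0.1075]
orientation: [-0.411, 0.577, -0.41, -0.574]
wrist_force: [-0.5, -0.6, -2.2]
gripper_width: 0.296
```

```bash
python3 - <<'E'
from pitch import *
p,T,s=tool(); print(p.round(4),T[:,2].round(3),s['qpos'].round(2),s['wrist_force'].round(1),s['gripper_width'])
G=np.array([.675,-.205,.109]); print((T.T@(G-p)/.8).round(4))
a=[cam('scene'),cam('side'),cam('wrist')]; pickle.dump(a,open('last.pkl','wb'))
E
```

```text
[ 0.6936 -0.2633  0.1075] [-0.326  0.945 -0.003] [-0.52  0.54  1.36 -0.    1.24  2.29] [-0.5 -0.6 -2.2] 0.2956689252349584
[-0.0021 -0.0018  0.0764]
```

{"fn": "servo_tool", "kwargs": {"series": [[0, 0, 0, 0.038, 0], [0, 0, 0, 0.038, 0], [0, -0.0145, 0, 0, 0], [0, -0.0145, 0, 0, 0], [0, -0.0145, 0, 0, 0], [0, -0.0145, 0, 0, 0], [0, -0.0145, 0, 0, 0], [0, -0.0145, 0, 0, 0]]}}

```text
time_s: 13.0
position: [0.6725, -0.2059, 0.1752]
orientation: [-0.411, 0.576, -0.411, -0.575]
wrist_force: [-0.8, -0.7, -6.3]
gripper_width: 0.297
```

```bash
python3 - <<'E'
from pitch import *
p,T,s=tool(); print(p.round(4),T[:,2].round(3),s['wrist_force'].round(1),s['gripper_width'])
a=[cam('scene'),cam('side'),cam('wrist')]; pickle.dump(a,open('last.pkl','wb'))
def cr(c,W=70):
    u,v=proj(c,p+[0,.04,0]).astype(int); print(u,v); return cv2.resize(c['img'][v-W//2:v+W//2,u-W//2:u+W//2],(400,400),interpolation=cv2.INTER_CUBIC)
save('v7.png',np.hstack([cr(a[0]),cr(a[1])]))
E
```

```text
[ 0.6725 -0.2059  0.1752] [-0.325  0.946 -0.001] [-0.8 -0.7 -6.3] 0.2973272495006684
294 282
215 149
```

View pics/v7.png

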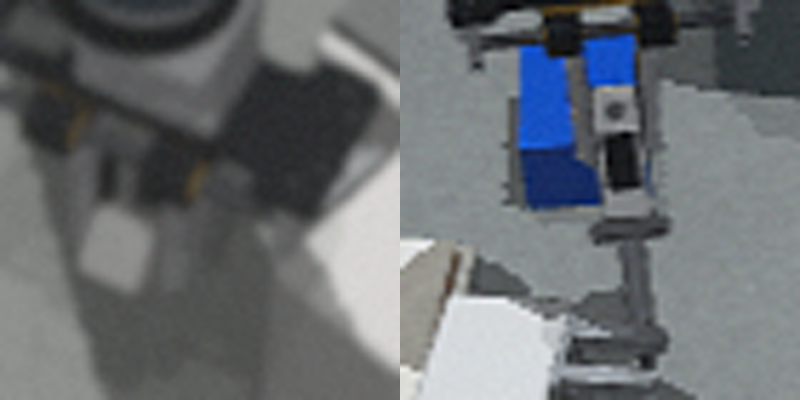

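The hook worked: the rod hangs under the right prong's outer edge (side crop, collar (630,230), prong at (650,335)), at about 44°. I back out and lift, then measure the stand numerically.

{"fn": "servo_tool", "kwargs": {"series": [[0, 0, 0, -0.038, 0], [0, 0, 0, -0.038, 0], [0, -0.045, 0, 0, 0], [0, -0.045, 0, 0, 0], [0, -0.04, 0, 0, 0], [0, 0, 0, 0, -0.09], [0, 0, 0, 0, -0.09], [0, 0, 0, 0, -0.09]]}}

```text
time_s: 13.95
position: [0.6926, -0.2621, 0.2789]
orientation: [-0.279, 0.65, -0.278, -0.65]
wrist_force: [0.7, 0.5, -2.6]
gripper_width: 0.298
```

```bash
python3 - <<'E'
from h import *
import pickle
cs=pickle.load(open('c0.pkl','rb'))
for n,(x,y,w,h) in {'side':(180,280,66,42),'scene':(345,180,66,55)}.items():
    c=cs[n]; g=cv2.cvtColor(c['img'],cv2.COLOR_RGB2GRAY)[y:y+h,x:x+w]
    m=(g<60).astype(np.uint8)
    k,l,st,ce=cv2.connectedComponentsWithStats(m); i=1+st[1:,4].argmax()
    ys,xs=np.nonzero(l==i); P=np.array([onz(c,a+x,b+y,.008)[:2] for a,b in zip(xs,ys)],np.float32)
    print(n,st[i],cv2.minAreaRect(P))
p,T,s=tool(); print(p.round(4),T[:,2].round(3))
E
```

```text
side [  6   8  53  29 947] ((0.5782285332679749, 0.3248174786567688), (0.1495288759469986, 0.09236381947994232), 5.636098861694336)
scene [ 10  18  48  31 515] ((0.583041787147522, 0.3180985152721405), (0.14231449365615845, 0.08440792560577393), 5.084224224090576)
[ 0.6926 -0.2621  0.2789] [-0.69   0.724  0.   ]
```

{"fn": "servo_tool", "kwargs": {"series": [[0, 0, 0, 0, -0.081], [0, 0, 0, 0, -0.081], [0, 0, 0, 0, -0.081], [0, 0, 0, 0, -0.081], [0, 0, 0, 0, -0.081], [0, 0, 0, 0, -0.081], [0, 0, 0, 0, -0.081], [0, 0, -0.05, 0, 0]]}}

```text
time_s: 14.75
position: [0.6891, -0.2258, 0.2778]
orientation: [0.026, 0.707, 0.026, -0.706]
wrist_force: [0.3, 1.0, -2.3]
gripper_width: 0.296
```

{"fn": "servo_tool", "kwargs": {"series": [[0, 0, -0.057, 0.002, 0], [0, 0, -0.057, 0.002, 0], [0, 0, -0.057, 0.002, 0], [0, 0, -0.057, 0.002, 0], [0, 0, -0.057, 0.002, 0], [0, 0, -0.057, 0.002, 0], [0, 0, -0.057, 0.002, 0], [0, 0, -0.057, 0.002, 0]]}}

```text
time_s: 15.55
position: [0.6484, 0.1425, 0.2788]
orientation: [0.026, 0.707, 0.027, -0.706]
wrist_force: [-0.0, 0.1, -2.2]
gripper_width: 0.297
```

{"fn": "servo_tool", "kwargs": {"series": [[0, 0, -0.057, 0.003, 0], [0, 0, -0.057, 0.003, 0], [0, 0, -0.057, 0.003, 0], [0, 0, -0.057, 0.003, 0], [0, 0, 0, 0, 0], [0, 0, 0, 0, 0], [0, 0, 0, 0, 0], [0, 0, 0, 0, 0]]}}

```text
time_s: 16.35
position: [0.6259, 0.3199, 0.2784]
orientation: [-0.026, -0.707, -0.026, 0.707]
wrist_force: [0.8, -0.3, -2.1]
gripper_width: 0.297
```

```bash
python3 - <<'E'
from pitch import *
p,T,s=tool(); print(p.round(4),T[:,2].round(3),T[:,1].round(3),s['qpos'].round(2),s['wrist_force'].round(1))
c,d,e=cam('wrist'),cam('side'),cam('scene'); pickle.dump((c,d,e),open('v8.pkl','wb'))
u,v=proj(d,p).astype(int); print(u,v,scan(d,p,T,60,0)[6:22])
save('v8.png',np.hstack([c['img'][100:380,60:500],cv2.resize(d['img'][v-25:v+55,u-30:u+70],(350,280),interpolation=cv2.INTER_CUBIC)]))
for q in [(.58,.321,.008),(.58,.321,.082),(.505,.276,.008),(.655,.276,.008)]: print(q,proj(c,q).round(0))
E
```

```text
[0.6259 0.3199 0.2784] [-0.997 -0.074  0.   ] [ 0.074 -0.997 -0.   ] [0.31 0.32 1.33 0.   1.49 1.81] [ 0.8 -0.3 -2.1]
186 239 [(18, -1, 2), (21, -1, -1), (24, 0, -5), (27, -4, -8), (30, -2, -7), (33, 5, -4), (36, 4, 5), (39, 11, 41), (42, 2, 50), (45, -11, -11), (48, -56, -42), (51, -20, -17), (54, 22, 4), (57, 26, 10), (60, 11, 5), (63, -9, -4)]
(0.58, 0.321, 0.008) [273. 207.]
(0.58, 0.321, 0.082) [273. 221.]
(0.505, 0.276, 0.008) [297. 251.]
(0.655, 0.276, 0.008) [306. 162.]
```

View pics/v8.png

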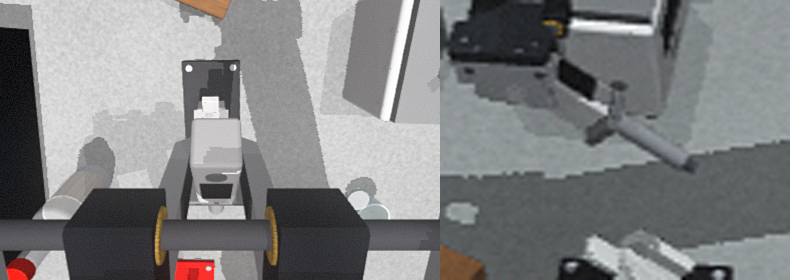

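The pitch is about 47°. In the wrist view the base's far corners are at full-frame (242,161) and (299,161), the rest's centre is at (270,204), and the yaw looks aligned with the tool.

```bash
python3 - <<'E'
from pitch import *
c,d,e=pickle.load(open('v8.pkl','rb')); p,T,s=tool()
for n,u,v,z in [('L',242,161,.008),('R',299,161,.008),('mid',270.5,161,.008),('rest',270,204,.09),('hole L',249,169,.008),('hole R',294,168,.008),('restend',270,196,.092)]:
    q=onz(c,u,v,z); print(n,q.round(4),'tool y,z off',(T.T@(q-p))[1:].round(4))
print('handle axis u at grip',proj(c,p+[0,0,.02]),proj(c,p+[.02,.0015,.04]))
E
```

```text
L [0.6493 0.3747 0.008 ] tool y,z off [-0.0526 -0.0274]
R [0.6558 0.287  0.008 ] tool y,z off [ 0.0354 -0.0274]
mid [0.6525 0.3308 0.008 ] tool y,z off [-0.0086 -0.0274]
rest [0.606  0.3268 0.09  ] tool y,z off [-0.008   0.0192]
hole L [0.6377 0.3633 0.008 ] tool y,z off [-0.0421 -0.015 ]
hole R [0.6445 0.2937 0.008 ] tool y,z off [ 0.0278 -0.0166]
restend [0.6173 0.3275 0.092 ] tool y,z off [-0.0079  0.0079]
handle axis u at grip [276.25422421 262.63351838] [276.27681303 245.08148972]
```

{"fn": "servo_tool", "kwargs": {"series": [[0, 0, -0.0106, 0, 0], [0, 0.048, 0, 0, 0], [0, 0.048, 0, 0, 0], [0, 0.048, 0, 0, 0], [0, 0.044, 0, 0, 0], [0, 0.006, 0, 0, 0], [0, 0, 0, 0, 0], [0, 0, 0, 0, 0]]}}

```text
time_s: 17.3
position: [0.6265, 0.3304, 0.126]
orientation: [0.026, 0.708, 0.027, -0.705]
wrist_force: [0.0, 0.2, -1.3]
gripper_width: 0.299
```

```bash
python3 - <<'E'
from pitch import *
p,T,s=tool(); print(p.round(4),s['wrist_force'].round(1),s['gripper_width'])
a=[cam('wrist'),cam('side'),cam('scene')]; pickle.dump(a,open('v9.pkl','wb'))
def cr(c,w=66):
    u,v=proj(c,p-[.03,0,.01]).astype(int); print(u,v); return cv2.resize(c['img'][v-w//2:v+w//2,u-w//2:u+w//2],(400,400),interpolation=cv2.INTER_CUBIC)
save('v9.png',np.hstack([cr(a[1]),cr(a[2])]))
E
```

```text
[0.6265 0.3304 0.126 ] [ 0.   0.2 -1.3] 0.2989921261408992
202 281
390 187
```

View pics/v9.png

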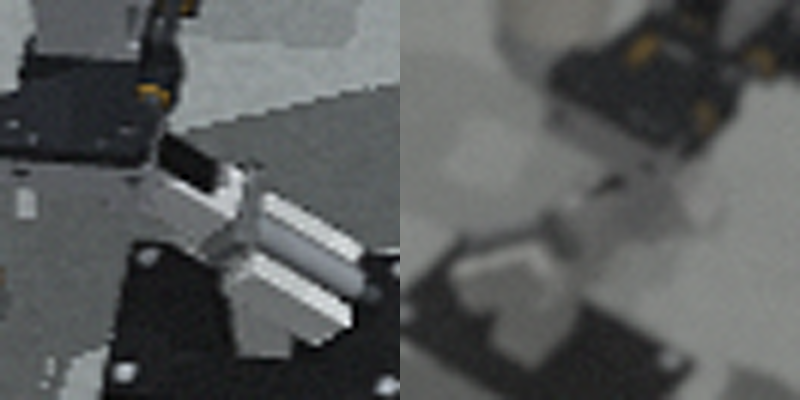

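The rod sits between the groove walls, with the collar just up-slope of their ends. I lower slowly, watching the force.

{"fn": "servo_tool", "kwargs": {"series": [[0, 0.003, 0, 0, 0], [0, 0.003, 0, 0, 0], [0, 0.003, 0, 0, 0], [0, 0.003, 0, 0, 0], [0, 0.002, 0, 0, 0], [0, 0, 0, 0, 0], [0, 0, 0, 0, 0], [0, 0, 0, 0, 0]]}}

```text
time_s: 18.25
position: [0.6248, 0.3297, 0.1118]
orientation: [0.027, 0.707, 0.027, -0.707]
wrist_force: [0.0, -0.5, -2.8]
gripper_width: 0.296
```

{"fn": "servo_tool", "kwargs": {"series": [[0, 0.003, 0, 0, 0], [0, 0.003, 0, 0, 0], [0, 0, 0, 0, 0], [0, 0, 0, 0, 0], [0, 0, 0, 0, 0], [0, 0, 0, 0, 0], [0, 0, 0, 0, 0], [0, 0, 0, 0, 0]]}}

```text
time_s: 19.05
position: [0.6258, 0.3298, 0.1112]
orientation: [0.027, 0.707, 0.027, -0.706]
wrist_force: [-4.9, -3.5, 12.7]
gripper_width: 0.297
```

{"fn": "servo_tool", "kwargs": {"series": [[0, 0.002, 0, 0.004, 0], [0, 0.003, 0, 0.003, 0], [0, 0, 0, 0, 0], [0, 0, 0, 0, 0], [0, 0, 0, 0, 0], [0, 0, 0, 0, 0], [0, 0, 0, 0, 0], [0, 0, 0, 0, 0]]}}

```text
time_s: 19.85
position: [0.6239, 0.3301, 0.1099]
orientation: [0.026, 0.711, 0.028, -0.703]
wrist_force: [0.8, -0.6, 14.2]
gripper_width: 0.297
```

{"fn": "servo_tool", "kwargs": {"series": [[0.6, 0, 0, 0, 0], [0.6, 0, 0, 0, 0], [0.6, 0, 0, 0, 0], [0.6, 0, 0, 0, 0], [0.6, 0, 0, 0, 0], [0.6, 0, 0, 0, 0], [0.6, 0, 0, 0, 0], [0.6, 0, 0, 0, 0]]}}

```text
time_s: 20.65
position: [0.6192, 0.3292, 0.103]
orientation: [-0.027, -0.707, -0.027, 0.707]
wrist_force: [0.2, 0.5, -0.9]
gripper_width: 0.599
```

```bash
python3 - <<'E'
from pitch import *
p,T,s=tool(); print(p.round(4),s['wrist_force'].round(1),s['gripper_width'])
a=[cam('wrist'),cam('side'),cam('scene')]; pickle.dump(a,open('v10.pkl','wb'))
def cr(c,w=66):
    u,v=proj(c,p-[.03,0,.01]).astype(int); print(u,v); return cv2.resize(c['img'][v-w//2:v+w//2,u-w//2:u+w//2],(400,400),interpolation=cv2.INTER_CUBIC)
save('v10.png',np.hstack([cr(a[1]),cv2.resize(a[0]['img'][150:400,150:400],(400,400))]))
E
```

```text
[0.6192 0.3292 0.103 ] [ 0.2  0.5 -0.9] 0.5985807041352692
205 285
```

View pics/v10.png

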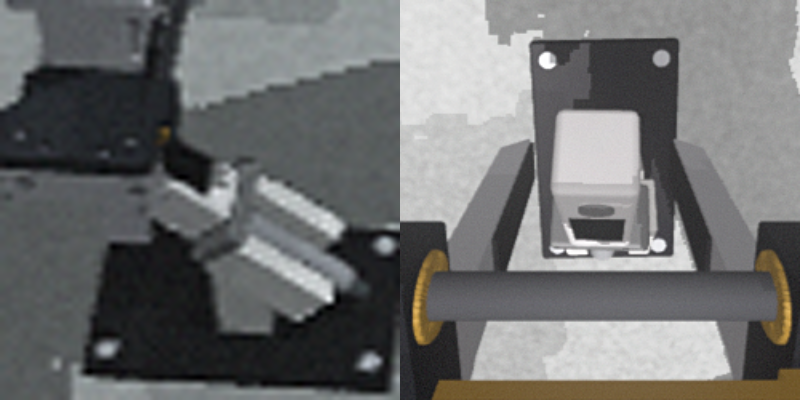

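The probe is parked and released, with its collar on the walls' upper ends and the rod in the groove. The fingers are clear on both sides. I regrip about 10 mm higher on the handle and lift.

{"fn": "servo_tool", "kwargs": {"series": [[0.6, -0.009, 0, -0.009, 0], [0, 0, 0, 0, 0], [0, 0, 0, 0, 0], [0, 0, 0, 0, 0], [0, 0, 0, 0, 0], [0, 0, 0, 0, 0], [0, 0, 0, 0, 0], [0, 0, 0, 0, 0]]}}

```text
time_s: 21.6
position: [0.6263, 0.3299, 0.1102]
orientation: [-0.027, -0.707, -0.027, 0.707]
wrist_force: [0.8, 0.6, -0.6]
gripper_width: 0.298
```

{"fn": "servo_tool", "kwargs": {"series": [[0, 0, 0, 0, 0], [0, 0, 0, 0, 0], [0, 0, 0, 0, 0], [0, -0.02, 0, 0, 0], [0, -0.05, 0, 0, 0], [0, -0.05, 0, 0, 0], [0, -0.05, 0, 0, 0], [0, -0.04, 0, 0, 0]]}}

```text
time_s: 22.4
position: [0.6267, 0.3296, 0.2823]
orientation: [0.027, 0.708, 0.027, -0.706]
wrist_force: [1.0, 0.6, -1.5]
gripper_width: 0.293
```

{"fn": "servo_tool", "kwargs": {"series": [[0, 0, 0.0574, -0.004, 0], [0, 0, 0.0574, -0.004, 0], [0, 0, 0.0574, -0.004, 0], [0, 0, 0.0574, -0.004, 0], [0, 0, 0.0574, -0.004, 0], [0, 0, 0.0574, -0.004, 0], [0, 0, 0.0574, -0.004, 0], [0, 0, 0.0574, -0.004, 0]]}}

```text
time_s: 23.2
position: [0.6795, -0.0367, 0.2792]
orientation: [0.027, 0.707, 0.027, -0.707]
wrist_force: [-0.2, 0.8, -1.7]
gripper_width: 0.296
```

{"fn": "servo_tool", "kwargs": {"series": [[0, 0, 0.0574, -0.004, 0], [0, 0, 0.0574, -0.004, 0], [0, 0, 0.0574, -0.004, 0], [0, 0, 0.0574, -0.004, 0], [0, 0, 0.0574, -0.004, 0], [0, 0, 0, 0, 0.0929], [0, 0, 0, 0, 0.0929], [0, 0, 0, 0, 0.0929]]}}

```text
time_s: 24.0
position: [0.7126, -0.2631, 0.2787]
orientation: [0.13, -0.695, 0.13, 0.695]
wrist_force: [0.5, -0.9, -2.5]
gripper_width: 0.294
```

{"fn": "servo_tool", "kwargs": {"series": [[0, 0, 0, 0, 0.0929], [0, 0, 0, 0, 0.0929], [0, 0, 0, 0, 0.0929], [0, 0, 0, 0, 0.0929], [0, 0, 0, 0, 0.0929], [0, 0, 0, 0, 0.0929], [0, 0, 0, 0, 0], [0, 0, 0, 0, 0]]}}

```text
time_s: 24.8
position: [0.7129, -0.2624, 0.2787]
orientation: [0.409, -0.577, 0.409, 0.577]
wrist_force: [0.0, -0.1, -1.5]
gripper_width: 0.295
```

```bash
python3 - <<'E'
from pitch import *
p,T,s=tool(); print(p.round(4),T[:,2].round(3),s['qpos'].round(2),s['wrist_force'].round(1),s['gripper_width'],s['time_s'])
G0=np.array([.710,-.262,.156]); print((T.T@(G0-p)/.8).round(4))
E
```

```text
[ 0.7129 -0.2624  0.2787] [-0.33   0.944 -0.   ] [-0.5   0.46  1.16 -0.    1.53  2.3 ] [ 0.  -0.1 -1.5] 0.29474449625690113 24.8
[0.1534 0.0032 0.0017]
```

{"fn": "servo_tool", "kwargs": {"series": [[0, 0.0383, 0, 0, 0], [0, 0.0383, 0, 0, 0], [0, 0.0383, 0, 0, 0], [0, 0.0383, 0, 0, 0], [0, 0, 0.002, 0.038, 0], [0, 0, 0, 0.038, 0], [0, -0.015, 0, 0, 0], [0, -0.014, 0, 0, 0]]}}

```text
time_s: 25.6
position: [0.6917, -0.2052, 0.1797]
orientation: [-0.409, 0.577, -0.41, -0.576]
wrist_force: [-0.4, -0.7, -5.6]
gripper_width: 0.297
```

{"fn": "servo_tool", "kwargs": {"series": [[0, -0.0095, 0, 0.02, 0], [0, -0.0095, 0, 0.02, 0], [0, -0.006, 0, 0.019, 0], [0, -0.006, 0, 0.019, 0], [0, -0.001, 0, 0.014, 0], [0, -0.001, 0, 0.014, 0], [0, 0, 0, 0, 0], [0, 0, 0, 0, 0]]}}

```text
time_s: 26.4
position: [0.6647, -0.1262, 0.2065]
orientation: [-0.41, 0.577, -0.41, -0.575]
wrist_force: [0.9, -4.3, -0.6]
gripper_width: 0.296
```

```bash
python3 - <<'E'
from pitch import *
p,T,s=tool(); print(p.round(4),T[:,2].round(3),s['wrist_force'].round(1),s['ft_torque'].round(2),s['gripper_width'],s['time_s'])
a=[cam('wrist'),cam('side'),cam('scene')]; pickle.dump(a,open('v11.pkl','wb'))
def cr(c,w=66):
    u,v=proj(c,p-[0,0,.03]).astype(int); print(u,v); return cv2.resize(c['img'][v-w//2:v+w//2,u-w//2:u+w//2],(400,400),interpolation=cv2.INTER_CUBIC)
save('v11.png',np.hstack([cr(a[1]),cr(a[2])]))
E
```

```text
[ 0.6647 -0.1262  0.2065] [-0.327  0.945 -0.002] [ 0.9 -4.3 -0.6] [-0.88 -0.21 -0.01] 0.2957541864406269 26.4
214 157
303 270
```

View pics/v11.png

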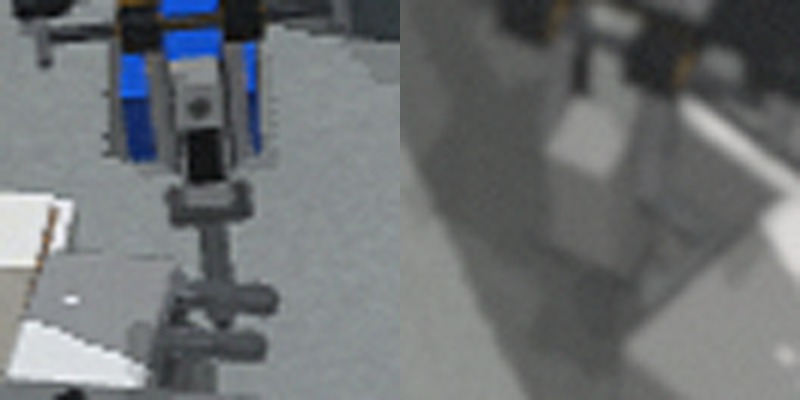

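```bash
python3 - <<'E'
from pitch import *
a=pickle.load(open('v11.pkl','rb')); p,T,s=tool(); g=p+[0,0,.019]; f=-T[:,2]; k=np.array([0,0,1.])
for t in (60,70,80,90,95):
    r=np.radians(t); ax=f*np.cos(r)+k*np.sin(r)
    print(t,*[(proj(a[1],g+ax*x/1000)-[181,124])*6.06//1 for x in(-150,-63,22)],'scene end',(proj(a[2],g+ax*.022)-[270,237])*6.06//1,(proj(a[2],g-ax*.063)-[270,237])*6.06//1)
E
```

```text
60 [229. 400.] [210. 247.] [191.  92.] scene end [200. 124.] [235. 159.]
70 [227. 385.] [209. 241.] [191.  94.] scene end [204. 115.] [225. 182.]
80 [223. 363.] [208. 232.] [192.  96.] scene end [208. 107.] [214. 205.]
90 [219. 335.] [206. 221.] [193. 100.] scene end [213. 100.] [202. 225.]
95 [216. 319.] [205. 214.] [193. 103.] scene end [215.  97.] [197. 234.]
```

Side-view tip (220,322) and collar (210,203) fit a pitch of about 87°, so the probe is practically upright. I back off, lift, and turn to face the fork.

{"fn": "servo_tool", "kwargs": {"series": [[0, 0, 0, -0.03, 0], [0, -0.044, 0, 0, 0], [0, -0.046, 0, 0, 0], [0, 0, 0, 0, -0.0916], [0, 0, 0, 0, -0.0916], [0, 0, 0, 0, -0.0916], [0, 0, 0, 0, -0.0916], [0, 0, 0, 0, -0.0916]]}}

```text
time_s: 27.35
position: [0.6713, -0.1467, 0.2758]
orientation: [0.18, -0.683, 0.178, 0.685]
wrist_force: [0.3, 0.1, -3.0]
gripper_width: 0.293
```

{"fn": "servo_tool", "kwargs": {"series": [[0, 0, 0, 0, -0.0916], [0, 0, 0, 0, -0.0916], [0, 0, 0, 0, -0.0916], [0, 0, 0, 0, -0.0916], [0, 0, 0, 0, 0], [0, 0, 0, 0, 0], [0, 0, 0, 0, 0], [0, 0, 0, 0, 0]]}}

```text
time_s: 28.15
position: [0.6718, -0.1477, 0.2771]
orientation: [-0.02, -0.707, -0.02, 0.707]
wrist_force: [0.4, -1.0, -1.8]
gripper_width: 0.297
```

```bash
python3 - <<'E'
from pitch import *
p,T,s=tool(); print(p.round(4),T[:,2].round(3),s['wrist_force'].round(1),s['time_s'])
d=cam('side'); print('to fork',(T.T@(np.array([.6555,-.092,p[2]])-p)/.8).round(4))
pickle.dump(d,open('v12.pkl','wb'))
for r in scan(d,p,T,68,0)[22:]: print(r,end=' ')
g=p+[0,0,.019]; u,v=proj(d,g-[0,0,.08]).astype(int)
gr=cv2.cvtColor(d['img'],cv2.COLOR_RGB2GRAY); print(u,v,proj(d,g-[0,0,.15]),proj(d,g-[0,0,.068]))
print(gr[v-12:v+32:2,u-12:u+14])
E
```

```text
[ 0.6718 -0.1477  0.2771] [-0.998 -0.056  0.   ] [ 0.4 -1.  -1.8] 28.15
to fork [ 0.0001 -0.0707  0.0164]
(66, -12, 32) (69, -30, 12) (72, -40, -3) (75, -32, -4) (78, -11, 18) (81, 1, 29) (84, -20, 4) (87, -31, -28) (90, -13, -20) (93, 35, 7) (96, 22, 10) (99, -3, 6) 213 143 [214.80846591 159.57041055] [212.71592157 140.70305937]
[[ 75  75  82  99  97  93  92  70  72  73  69  74  74  59  76  73  75  76
   73  78  77  82  87 133 131 132]
 [ 76  74  93 121  98  95  95  97  95  91  99  91  47  76  68  56  78  75
   77  78  74  77  87 117 119 132]
 [ 75  77  77  85  98  93  93  98  95  94  97  97  90  73  54  58  79  78
   79  75  76  69  68 125 123 134]
 [ 80  77  75  73  81  97  99  93  99  96  95 102  92  69  46  72  77  80
   75  74  79  71  65 122 120 135]
 [ 91  86  80  83  78  55  58  59  57  57  60  61  58  51  38  35  36  36
   42  37  36  35  67 122 122 137]
 [ 43  40  43  42  49  64  62  59  59  52  52  53  49  45  42  44  40  44
   44  41  41  40  63 126 124 136]
 [ 52  43  43  47  42  43  41  41  40  39  52  66  61  63  45  41  44  41
   42  40  41  39  63 125 118 135]
 [ 59
[... 930 characters left out ...]
34 141 137
  138 132 132 134 139 137 135 138]
 [143 143 145 139 138 138 139 137 138 138 135 134 138 141 134 136 136 134
  137 135 135 138 139 139 140 138]
 [137 142 142 139 144 138 139 134 134 136 137 141 146 142 141 136 134 140
  138 135 136 136 136 135 139 141]
 [141 140 142 140 140 141 141 142 133 128 139 137 139 139 140 139 133 133
  135 137 135 139 139 140 136 138]
 [141 141 138 139 140 137 140 134  97  98 108 142 144 143 144 143 142 139
  139 142 142 137 139 138 138 137]
 [140 141 142 139 138 141 142 127 101  95  99  93  93  97  93  77  75  74
   74  77  75  73  74  72  89 126]
 [144 138 140 140 142 140 132 101  90  47  63  61  61  54  57  63  73  74
   72  72  84  84  82  77  77  61]]
```

The rod leans about 3–6° (tip towards the robot), along the gap's direction, which is harmless. I move over the fork and lower.

{"fn": "servo_tool", "kwargs": {"series": [[0, 0, -0.0354, 0.005, 0], [0, 0, -0.0353, 0.005, 0], [0, 0, 0, 0, 0], [0, 0, 0, 0, 0], [0, 0.03, 0, 0, 0], [0, 0.03, 0, 0, 0], [0, 0.03, 0, 0, 0], [0, 0.015, 0, 0, 0]]}}

```text
time_s: 29.0
position: [0.6595, -0.0927, 0.1905]
orientation: [-0.019, -0.706, -0.02, 0.708]
wrist_force: [0.4, -0.4, -2.0]
gripper_width: 0.294
```

```bash
python3 - <<'E'
from pitch import *
p,T,s=tool(); print(p.round(4),s['wrist_force'].round(1),s['ft_torque'].round(2),s['gripper_width'],s['time_s'])
a=[cam('wrist'),cam('side'),cam('scene')]; pickle.dump(a,open('v13.pkl','wb'))
def cr(c,w=66):
    u,v=proj(c,p-[0,0,.03]).astype(int); print(u,v); return cv2.resize(c['img'][v-w//2:v+w//2,u-w//2:u+w//2],(400,400),interpolation=cv2.INTER_CUBIC)
save('v13.png',np.hstack([cr(a[1]),cr(a[2])]))
E
```

```text
[ 0.6595 -0.0927  0.1905] [ 0.4 -0.4 -2. ] [ 0.01  0.07 -0.03] 0.2936080971514859 29.0
214 167
311 265
```

View pics/v13.png

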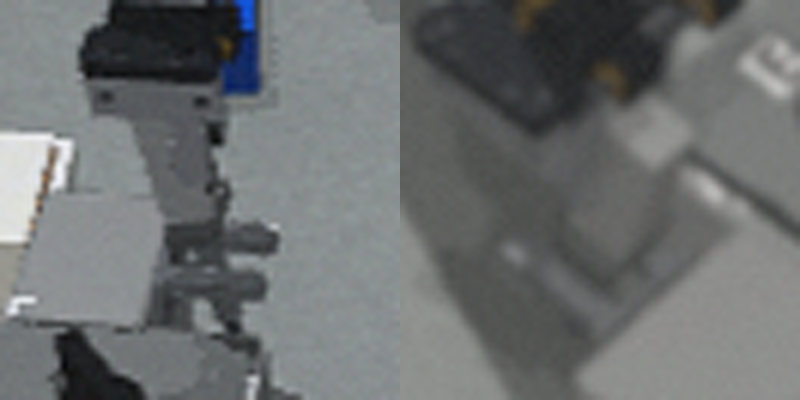

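The rod goes down between the prongs, with its tip showing below them at (230,320). I lower on until contact.

{"fn": "servo_tool", "kwargs": {"series": [[0, 0.006, 0, 0, 0], [0, 0.006, 0, 0, 0], [0, 0.004, 0, 0, 0], [0, 0, 0, 0, 0], [0, 0, 0, 0, 0], [0, 0, 0, 0, 0], [0, 0, 0, 0, 0], [0, 0, 0, 0, 0]]}}

```text
time_s: 29.95
position: [0.6607, -0.0919, 0.1807]
orientation: [0.02, 0.707, 0.02, -0.707]
wrist_force: [0.1, -0.2, -2.0]
gripper_width: 0.298
```

{"fn": "servo_tool", "kwargs": {"series": [[0, 0.003, 0, 0, 0], [0, 0.003, 0, 0, 0], [0, 0.003, 0, 0, 0], [0, 0, 0, 0, 0], [0, 0, 0, 0, 0], [0, 0, 0, 0, 0], [0, 0, 0, 0, 0], [0, 0, 0, 0, 0]]}}

```text
time_s: 30.75
position: [0.6607, -0.0919, 0.1734]
orientation: [0.02, 0.707, 0.02, -0.707]
wrist_force: [-0.6, 0.5, -1.9]
gripper_width: 0.294
```

{"fn": "servo_tool", "kwargs": {"series": [[0, 0.003, 0, 0, 0], [0, 0.003, 0, 0, 0], [0, 0.003, 0, 0, 0], [0, 0, 0, 0, 0], [0, 0, 0, 0, 0], [0, 0, 0, 0, 0], [0, 0, 0, 0, 0], [0, 0, 0, 0, 0]]}}

```text
time_s: 31.55
position: [0.6611, -0.092, 0.17]
orientation: [0.021, 0.707, 0.02, -0.706]
wrist_force: [-7.1, 2.4, 12.5]
gripper_width: 0.295
```

Contact came at TCP z 0.170, which matches a collar at 125 mm. I release.

{"fn": "servo_tool", "kwargs": {"series": [[0.3, 0, 0, 0, 0], [0.33, 0, 0, 0, 0], [0.4, 0, 0, 0, 0], [0.6, 0, 0, 0, 0], [0.6, 0, 0, 0, 0], [0.6, 0, 0, 0, 0], [0.6, 0, 0, 0, 0], [0.6, 0, 0, 0, 0]]}}

```text
time_s: 32.35
position: [0.6606, -0.0919, 0.166]
orientation: [-0.02, -0.707, -0.02, 0.707]
wrist_force: [0.2, -0.3, 0.4]
gripper_width: 0.603
```

{"fn": "servo_tool", "kwargs": {"series": [[0.6, -0.02, 0, 0, 0], [0.6, -0.05, 0, 0, 0], [0.6, -0.05, 0, 0, 0], [0.6, -0.03, 0, 0, 0], [0.6, 0, 0, 0, 0], [0.6, 0, 0, 0, 0], [0.6, 0, 0, 0, 0], [0.6, 0, 0, 0, 0]]}}

```text
time_s: 33.15
position: [0.6598, -0.0917, 0.2839]
orientation: [-0.02, -0.706, -0.021, 0.708]
wrist_force: [-0.4, -0.6, 0.2]
gripper_width: 0.603
```

```bash
python3 - <<'E'
from pitch import *
p,T,s=tool(); print(p.round(4),T[:,2].round(3),s['qpos'].round(2),s['wrist_force'].round(1),s['gripper_width'],s['time_s'])
a=[cam('wrist'),cam('side'),cam('scene')]; pickle.dump(a,open('v14.pkl','wb'))
def cr(c,w=66):
    u,v=proj(c,[.655,-.09,.13]).astype(int); print(u,v); return cv2.resize(c['img'][v-w//2:v+w//2,u-w//2:u+w//2],(300,300),interpolation=cv2.INTER_CUBIC)
save('v14.png',np.hstack([cv2.resize(a[0]['img'],(400,300)),cr(a[1])]))
E
```

```text
[ 0.6598 -0.0917  0.2839] [-0.998 -0.057  0.003] [-0.31  0.23  1.43 -0.    1.48  1.21] [-0.4 -0.6  0.2] 0.6034677415988364 33.15
216 174
```

View pics/v14.png

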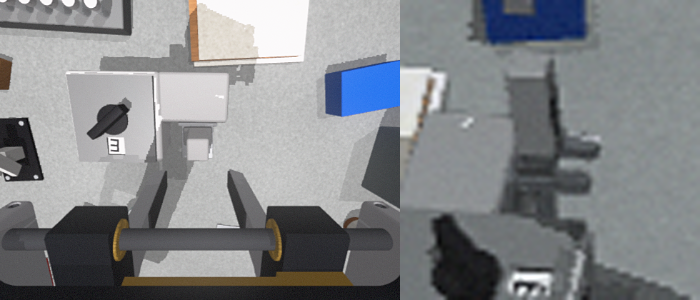

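The probe hangs upright with its collar on both prongs, and the wheel still shows 3. Next I move over the wheel and turn the jaws across its bar.

{"fn": "servo_tool", "kwargs": {"series": [[0.6, 0, -0.0558, -0.0141, 0], [0.6, 0, -0.0558, -0.0141, 0], [0.6, 0, -0.0558, -0.0141, 0], [0.6, 0, 0, 0, -0.0915], [0.6, 0, 0, 0, -0.0915], [0.6, 0, 0, 0, -0.0915], [0.6, 0, 0, 0, -0.0915], [0.6, 0, 0, 0, -0.0915]]}}

```text
time_s: 34.1
position: [0.6866, 0.0438, 0.2855]
orientation: [-0.269, -0.653, -0.27, 0.654]
wrist_force: [0.3, -0.7, 0.2]
gripper_width: 0.603
```

{"fn": "servo_tool", "kwargs": {"series": [[0.6, 0, 0, 0, -0.0915], [0.6, 0, 0, 0, -0.0915], [0.6, 0, 0, 0, -0.0915], [0.6, 0, 0, 0, -0.0915], [0.6, 0, 0, 0, -0.0915], [0.6, 0, 0, 0, -0.0915], [0.6, 0, 0, 0, -0.0915], [0.6, 0, 0, 0, -0.0915]]}}

```text
time_s: 34.9
position: [0.6866, 0.0437, 0.2855]
orientation: [0.581, 0.402, 0.582, -0.402]
wrist_force: [0.6, -0.5, -0.6]
gripper_width: 0.599
```

{"fn": "servo_tool", "kwargs": {"series": [[0.6, 0, 0, 0, -0.0915], [0.6, 0, 0, 0, -0.0915], [0.6, 0, 0, 0, -0.0915], [0.6, 0, 0, 0, 0], [0.6, 0, 0, 0, 0], [0.6, 0, 0, 0, 0], [0.6, 0, 0, 0, 0], [0.6, 0, 0, 0, 0]]}}

```text
time_s: 35.7
position: [0.6867, 0.0437, 0.2861]
orientation: [0.653, 0.271, 0.653, -0.271]
wrist_force: [-1.0, -0.1, -0.6]
gripper_width: 0.598
```

```bash
python3 - <<'E'
from pitch import *
p,T,s=tool(); print(p.round(4),T[:,2].round(3),np.degrees(np.arctan2(T[1,2],T[0,2])),s['qpos'].round(2),s['time_s'])
print('to wheel',(T.T@(np.array([.686,.044,.139])-p)/.8).round(4))
E
```

```text
[0.6867 0.0437 0.2861] [ 0.707 -0.707 -0.   ] -44.98494478594245 [-0.1   0.28  1.37 -0.    1.49 -0.89] 35.7
to wheel [ 0.1839 -0.0004 -0.0008]
```

{"fn": "servo_tool", "kwargs": {"series": [[0.6, 0.046, 0, 0, 0], [0.6, 0.046, 0, 0, 0], [0.6, 0.046, 0, 0, 0], [0.6, 0.044, 0, 0, 0], [0, 0, 0, 0, 0], [0, 0, 0, 0, 0], [0, 0, 0, 0, 0], [0, 0, 0, 0, 0]]}}

```text
time_s: 36.5
position: [0.6883, 0.0434, 0.1437]
orientation: [0.655, 0.271, 0.652, -0.27]
wrist_force: [0.8, 0.8, 0.4]
gripper_width: 0.299
```

{"fn": "servo_tool", "kwargs": {"series": [[0, 0, 0, 0, 0], [0, 0, 0, 0, 0], [0, 0, 0, 0, 0], [0, 0, 0, 0, 0], [0, 0, 0, 0, 0], [0, 0, 0, 0, 0], [0, 0, 0, 0, 0], [0, 0, 0, 0, 0]]}}

```text
time_s: 37.3
position: [0.6872, 0.0432, 0.1421]
orientation: [0.654, 0.27, 0.653, -0.27]
wrist_force: [-1.9, -0.8, 5.7]
gripper_width: 0.145
```

{"fn": "servo_tool", "kwargs": {"series": [[0, 0, 0, 0, 0.08], [0, 0, 0, 0, 0.08], [0, 0, 0, 0, 0.08], [0, 0, 0, 0, 0.08], [0, 0, 0, 0, 0.08], [0, 0, 0, 0, 0.063], [0, 0, 0, 0, 0], [0, 0, 0, 0, 0]]}}

```text
time_s: 38.1
position: [0.6859, 0.0427, 0.1421]
orientation: [0.514, 0.484, 0.515, -0.486]
wrist_force: [-8.0, -3.3, 9.3]
gripper_width: 0.151
```

```bash
python3 - <<'E'
from pitch import *
p,T,s=tool(); print(p.round(4),np.degrees(np.arctan2(T[1,2],T[0,2])),s['wrist_force'].round(1),s['ft_torque'].round(2),s['gripper_width'],s['time_s'])
E
```

```text
[0.6859 0.0427 0.1421] -86.62319898108815 [-8.  -3.3  9.3] [-0.66  1.32 -0.08] 0.150512724898725 38.1
```

Now I release the bar, rise, and check both results.

{"fn": "servo_tool", "kwargs": {"series": [[0.6, 0, 0, 0, 0], [0.6, 0, 0, 0, 0], [0.6, 0, 0, 0, 0], [0.6, 0, 0, 0, 0], [0.6, 0, 0, 0, 0], [0.6, 0, 0, 0, 0], [0.6, 0, 0, 0, 0], [0.6, -0.03, 0, 0, 0]]}}

```text
time_s: 38.9
position: [0.6842, 0.0439, 0.1605]
orientation: [0.512, 0.483, 0.517, -0.487]
wrist_force: [0.1, -0.0, -1.0]
gripper_width: 0.602
```

{"fn": "servo_tool", "kwargs": {"series": [[0.6, -0.05, 0, 0, 0], [0.6, -0.05, 0, 0, 0], [0.6, -0.05, 0, 0, 0], [0.6, -0.05, 0, 0, 0], [0.6, 0, 0.05, 0, 0], [0.6, 0, 0.05, 0, 0], [0.6, 0, 0.05, 0, 0], [0.6, 0, 0, 0, 0]]}}

```text
time_s: 39.7
position: [0.809, 0.0506, 0.3183]
orientation: [0.513, 0.484, 0.516, -0.486]
wrist_force: [-0.0, 0.1, -1.5]
gripper_width: 0.601
```

```bash
python3 - <<'E'
from pitch import *
p,T,s=tool(); print(p.round(4),s['wrist_force'].round(1),s['time_s'])
a=[cam('wrist'),cam('side'),cam('scene')]; pickle.dump(a,open('v15.pkl','wb'))
def cr(c,q,w=70,o=400):
    u,v=proj(c,q).astype(int); print(u,v); return cv2.resize(c['img'][v-w//2:v+w//2,u-w//2:u+w//2],(o,o),interpolation=cv2.INTER_CUBIC)
save('v15.png',np.hstack([cr(a[1],[.66,-.03,.13]),cr(a[2],[.66,-.04,.13])]))
E
```

```text
[0.809  0.0506 0.3183] [-0.   0.1 -1.5] 39.7
210 187
324 261
```

View pics/v15.png

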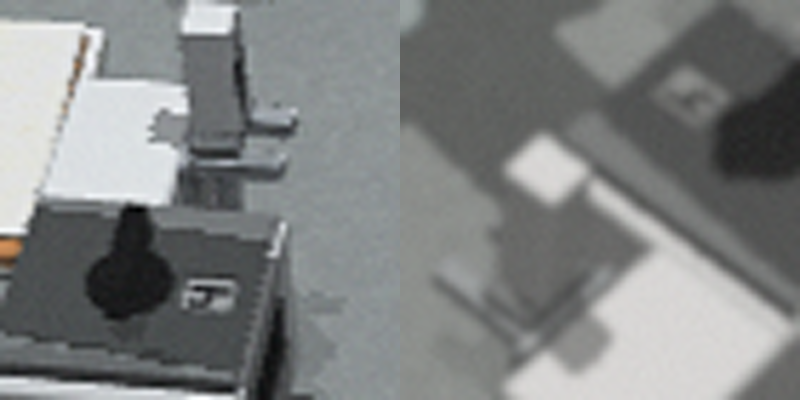

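The probe stands upright on both prongs, a 4 is centred in the window at (208,295) in the crop, and the bar lies along the station's y. I hand in.

```bash
python3 -c "
from h import *
print(order.close_job())"
```

```text
the job is handed in; nothing more can be done
None
```

I parked the probe in the stand, took it again with a new grip, and hung it in the fork. I then turned the wheel to 4 and handed the job in at about 40 s of the 72 s allowed. The system reports no verdict.

- **How it went:** The first grasp closed too late and missed. Tilting the probe on the cover's edge gave only about 20°, because it slid in the pads. Hooking the rod under the right-hand prong worked: about 47° for parking and about 87° for hanging. Both tilts were done in the grip, because the tool can only point down.
- **Last checks:** In the last pictures the probe stands upright and let go on both prongs, and a 4 stands in the window. The gripper is clear, and the wrist force is near zero (at most 1.5 N). I estimate the wheel within about 2° of 4 from the tool angle.
- **Not checked:** I did not measure the hung probe's tilt. The jar and the bottles were not measured again at the end. I never steered near them, and no unexplained force showed.
- **Picture budget:** I viewed 17 pictures, seven over the budget of 10, mostly to check the tilting and the fits.

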